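# Find the slack hook-drive gearbox and take up its play

## Robot

A 6-joint arm with a two-finger parallel gripper is mounted at the origin on the work surface. World frame = base frame: x ahead of the robot, y to its left, z up, the work surface at z = 0. Lengths are in mm, angles in rad, forces in N, time in s.
With the tool pointing down it reaches from about 375 to 900 mm from the base axis. Payload 3.1 kg.
Tool frame: the origin (TCP) lies midway between the tips of the shut fingers; the grasp point (between the pads) lies 19 mm behind it; z points along the fingers, y is the direction in which the jaws open and shut (so a half turn about z gives the same grasp; the last joint's range is limited). The gripper opens to 87 mm and grips with 3 to 60 N. Pads are 19 mm wide; open, the fingers measure 117 mm over their backs; the gripper's body (75 mm by 190 mm) begins 51 mm behind the grasp point.
Start: joints at [-1.524, 0.527, 1.433, -0, 1.181, -0.178], TCP at [139.345, -609.245, 222.548] pointing down, gripper open.
Joint ranges: [-3.08, 3.08], [-0.75, 2.2], [0.22, 2.44], [-1.43, 4.57], [0, 2.65], [-2.85, 2.85]. Speed limits (rad/s): [2.79, 2.79, 3.14, 3.14, 3.14, 3.14].

## Interface

Orientations are given as a unit quaternion [w, x, y, z].
In Python, from rig import arm gives the robot as it stands. The module is installed in compiled form; this text tells all that it offers.
- The arm moves only by the tool servo_tool, never from a script. Its argument "series" is a list of rows, each a list of 6 numbers: the shift along the tool's x, y, z in m, then the turn, a rotation vector about the tool's x, y, z in rad. In form: [[tx, ty, tz, rx, ry, rz], ...]. A call has 1 to 10 rows; each row shifts and turns the commanded pose from where the row before left it, along the tool's axes as they then stand; what a row does not reach is not made up. A row lasts 1/8 s, in which the tool goes at most 62.5 mm and 10.7 degrees, less where a joint would pass 70% of its speed; a pose out of reach is approached as far as the arm can. A call is refused whole if a number of a shift passes 0.0625 or a number of a turn 0.188, either way. A call with a gripper value outside its range is refused whole. "hand" is the finger opening in m, from 0 to 0.087, set as the call begins (left out, the last holds). The fingers move at their own pace and stop on an object; "grip_force" is the grip in N (left out, the last holds). Time passes only in rows, so rows that do not move let the fingers close. It gives the time, the measured TCP pose, the force and the opening at its end, in the units of the state.
- arm.get_obs(): the state, without advancing time (a new reading comes with each control period).
- arm.read_camera(name): name is "side" or "top"; returns the picture (480x640x3 uint8, red, green, blue); there is no depth.
- arm.camera_params(name): a dict with "K" (3x3 intrinsics, pixels), "k1" (the pictures are not rectified: a ray, as slopes to the right and down, at radius r is drawn at 1 + k1 r^2 times it, then the intrinsics apply), "extrinsics" (4x4, takes a point from camera to world coordinates). Camera axes: x right, y down, z forward; pixel columns grow to the right and rows downward; lengths in mm; the calibration is good to about 2 mm. A picture is of the moment at which its call begins. camera_params takes no time and is no camera call.
- arm.finish_job(): hands the job in, once; it reports no verdict.
The state is a dict: "t": time; "joints": joint angles; "dq": joint speeds; "joint_efforts": joint torques, N m; "ee_pos": TCP position; "ee_rot": TCP orientation; "wrist_force": force on the tool from outside, world axes, zero at the start; "wrist_torque": the same for the moment, N m; "width": opening from 0.0 (shut) to 1.0 (fully open).
Only numpy, scipy, OpenCV 4.12 (cv2) and the standard library are available. Lean on these libraries where they do the work, as an engineer would, in place of code of your own. Each camera call takes 0.05 s, during which the arm holds its last target. There are 200 camera calls.

## Task

One of the three gearboxes on this drive rail has worn gears and far too much backlash. Find it by gently rocking the black handwheels, anticlockwise until you feel the gears take up and then back clockwise until they take up again, without forcing them; then swing the red take-up lever of the slack one to the right until about 6 degrees of free play are left, as on the other two, and leave the levers of those two as they are.

Things in the scene. Friction and masses are not known exactly. Their poses are not given: they have to be found in the camera images.
- wheel_left (a point): left-hand (+y) gearbox's handwheel: point on its vertical axis at the height to grip. A black fluted knob 44 mm in diameter, straight-sided from 22 mm below to 10 mm above this point, top face 14 mm above; 52 mm skirt under it; lever bar's top 27 mm below this point, gearbox top 40 mm below. Site axes as the rail's
- pivot_left (a point): left-hand (+y) gearbox's take-up lever: point on its vertical pivot axis, at the height to grip its knob. The steel lever reaches out horizontally on the robot's side and carries an upright red knob 18 mm in diameter, axis 75 mm from the pivot axis; knob's top 10 mm above this height, the flat bar's top 23 mm below it. Site axes as the rail's
- wheel_middle (a point): middle gearbox's handwheel: point on its vertical axis at the height to grip. A black fluted knob 44 mm in diameter, straight-sided from 22 mm below to 10 mm above this point, top face 14 mm above; 52 mm skirt under it; lever bar's top 27 mm below this point, gearbox top 40 mm below. Site axes as the rail's
- pivot_middle (a point): middle gearbox's take-up lever: point on its vertical pivot axis, at the height to grip its knob. The steel lever reaches out horizontally on the robot's side and carries an upright red knob 18 mm in diameter, axis 75 mm from the pivot axis; knob's top 10 mm above this height, the flat bar's top 23 mm below it. Site axes as the rail's
- wheel_right (a point): right-hand (-y) gearbox's handwheel: point on its vertical axis at the height to grip. A black fluted knob 44 mm in diameter, straight-sided from 22 mm below to 10 mm above this point, top face 14 mm above; 52 mm skirt under it; lever bar's top 27 mm below this point, gearbox top 40 mm below. Site axes as the rail's
- pivot_right (a point): right-hand (-y) gearbox's take-up lever: point on its vertical pivot axis, at the height to grip its knob. The steel lever reaches out horizontally on the robot's side and carries an upright red knob 18 mm in diameter, axis 75 mm from the pivot axis; knob's top 10 mm above this height, the flat bar's top 23 mm below it. Site axes as the rail's
- rail: grey steel drive rail, 110 mm across x, 460 mm along y, fixed on the bench; origin under its centre, x away from the robot, y to the left, z up. On it, at 135 mm pitch, are bolted three ivory gearboxes, alike outside, 112 x 104 mm, flat top 98 mm above the bench. Which of gearboxes a, b and c stands left, middle or right varies. The drive shaft behind is locked
- play_a (a joint): gearbox a: angle of its handwheel (rad), 0 = clockwise end of its free play, growing anticlockwise seen from above. Within the play it turns freely (0.01 N m) and stays where left. At its anticlockwise end it meets the eccentric, firmly; forced there with more than about 0.5 N m it drives the take-up lever back. At most 0.05 at the start
- gear_a (a joint): gearbox a: twist of its gear against the locked drive shaft (rad), 0 at rest; negative while the wheel is held clockwise beyond the end of its play, springing back with 4 N m per rad
- lever_a (a joint): gearbox a: angle of its take-up lever (rad, 0 to 1.5), held by friction (about 3 N at the knob). At 0.75 it points straight across the rail to the robot's side (rail -x); as the angle grows it turns anticlockwise seen from above, its knob going to the right, and each rad takes 0.4 to 0.45 rad off the free play, down to none, where it jams
- play_b (a joint): gearbox b: angle of its handwheel (rad), 0 = clockwise end of its free play, growing anticlockwise seen from above. Within the play it turns freely (0.01 N m) and stays where left. At its anticlockwise end it meets the eccentric, firmly; forced there with more than about 0.5 N m it drives the take-up lever back. At most 0.05 at the start
- gear_b (a joint): gearbox b: twist of its gear against the locked drive shaft (rad), 0 at rest; negative while the wheel is held clockwise beyond the end of its play, springing back with 4 N m per rad
- lever_b (a joint): gearbox b: angle of its take-up lever (rad, 0 to 1.5), held by friction (about 3 N at the knob). At 0.75 it points straight across the rail to the robot's side (rail -x); as the angle grows it turns anticlockwise seen from above, its knob going to the right, and each rad takes 0.4 to 0.45 rad off the free play, down to none, where it jams
- play_c (a joint): gearbox c: angle of its handwheel (rad), 0 = clockwise end of its free play, growing anticlockwise seen from above. Within the play it turns freely (0.01 N m) and stays where left. At its anticlockwise end it meets the eccentric, firmly; forced there with more than about 0.5 N m it drives the take-up lever back. At most 0.05 at the start
- gear_c (a joint): gearbox c: twist of its gear against the locked drive shaft (rad), 0 at rest; negative while the wheel is held clockwise beyond the end of its play, springing back with 4 N m per rad
- lever_c (a joint): gearbox c: angle of its take-up lever (rad, 0 to 1.5), held by friction (about 3 N at the knob). At 0.75 it points straight across the rail to the robot's side (rail -x); as the angle grows it turns anticlockwise seen from above, its knob going to the right, and each rad takes 0.4 to 0.45 rad off the free play, down to none, where it jams
- oiler: white oil bottle 48 mm wide, 130 mm high; origin under its centre
- driver: screwdriver, 190 mm, lying; origin under its middle
- parts_tray: blue parts tray 110 x 150 x 30 mm; origin under its centre
- bobbin_tin: aluminium bobbin cup 72 mm wide, 60 mm high; origin under its centre

How it is judged:
By the outcome, as a careful person would: the job done as asked, in the order asked, and still so for the second after the job is handed in, with the robot touching nothing.
It also fails if it takes over 72 s, if anything falls off the work surface, if the arm or the gripper's body presses on something with over 40 N, if the wrist force passes 120 N, or if a joint passes its speed limit or range.

## Working session

There is one attempt and no reset: what is moved stays moved. The work goes in short steps, Python scripts to look and compute and a tool call to move; the robot and the scene stay as the last step left them, time stands still between calls to the robot, and variables do not carry over. Pictures are saved under pics/ and viewed, about 8 in all and at most 12, crops included, and the job is handed in when it is done.

Besides the shell and the picture viewer there is one more tool, called after "Call:" as a command line: name --pt "numbers of a row" for each row, then --argument value for the rest. servo_tool: Moves the arm, as the interface text tells. Its arguments: {"type":"object","properties":{"series":{"type":"array","items":{"type":"array","items":{"type":"number"}}},"hand":{"type":"number"},"grip_force":{"type":"number"}},"required":["series"]}

```bash
mkdir -p pics
python3 - <<'E'
from rig import arm
import cv2
o=arm.get_obs(); print(o)
for n in("top","side"):
    p=arm.camera_params(n); print(n,p)
    cv2.imwrite(f"pics/{n}0.png",arm.read_camera(n)[:,:,::-1])
E
```

```text
{'t': 0.0, 'joints': array([-1.52448404e+00,  5.28482510e-01,  1.43392975e+00, -3.07911814e-05,
        1.18141345e+00, -1.78471954e-01]), 'dq': array([-0.00013247,  0.00083024, -0.00088074, -0.00086393,  0.001444  ,
       -0.00143035]), 'joint_efforts': array([ 8.37607786e-05, -4.40039492e+01, -1.76592690e+01,  6.31551608e-02,
        5.82008378e-02, -1.70924523e-04]), 'ee_pos': array([ 139.31162263, -608.49998492,  221.55288892]), 'ee_rot': array([-1.11502701e-03,  9.93689375e-01,  1.12161399e-01,  5.95204966e-05]), 'wrist_force': array([-0.54026275,  0.181754  ,  0.17341113]), 'wrist_torque': array([0.00151096, 0.01708873, 0.01365693]), 'width': 1.0029821246349324}
top {'K': array([[519.97214291,   0.        , 321.80905867],
       [  0.        , 519.97214291, 247.79601196],
       [  0.        ,   0.        ,   1.        ]]), 'k1': -0.09448595017520543, 'extrinsics': array([[-4.18759240e-04, -9.93280346e-01,  1.15732361e-01,
         4.07962295e+02],
       [-9.99758920e-01,  2.95649617e-03,  2.17568467e-02,
        -3.06483150e+01],
       [-2.19528105e-02, -1.15695350e-01, -9.93042124e-01,
         1.13569204e+03],
       [ 0.00000000e+00,  0.00000000e+00,  0.00000000e+00,
         1.00000000e+00]])}
side {'K': array([[474.25497204,   0.        , 327.6510646 ],
       [  0.        , 474.25497204, 238.33899584],
       [  0.        ,   0.        ,   1.        ]]), 'k1': 0.04462690459913942, 'extrinsics': array([[ 9.70130892e-01, -1.44847075e-01,  1.94590283e-01,
         3.24806520e+02],
       [-2.42341275e-01, -5.42964079e-01,  8.04027808e-01,
        -8.14688482e+02],
       [-1.08055426e-02, -8.27169471e-01, -5.61848651e-01,
         6.74541586e+02],
       [ 0.00000000e+00,  0.00000000e+00,  0.00000000e+00,
         1.00000000e+00]])}
```

View pics/top0.png

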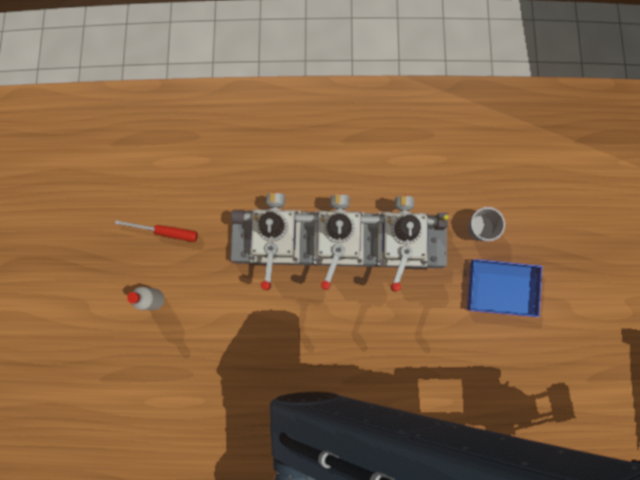

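View pics/side0.png

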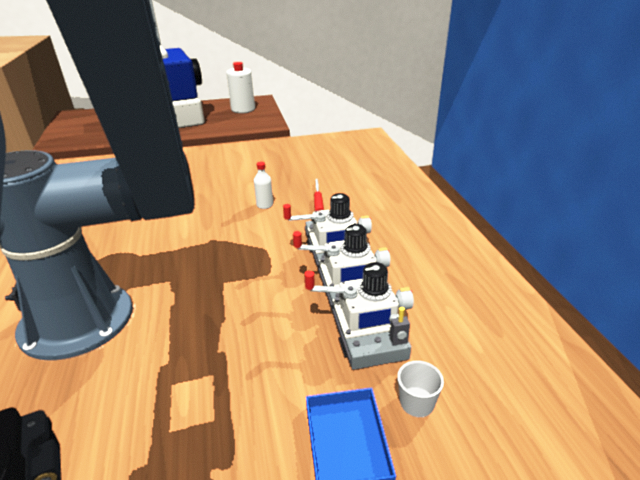

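```bash
cat > h.py <<'E'
import numpy as np, cv2
from rig import arm
def proj(n,P):
    p=arm.camera_params(n);K,k,E=p["K"],p["k1"],p["extrinsics"]
    c=(np.atleast_2d(P)-E[:3,3])@E[:3,:3]; s=c[:,:2]/c[:,2:]
    s=s*(1+k*(s**2).sum(1,keepdims=True)); return s*K[0,0]+K[:2,2]
def back(n,uv,z):
    p=arm.camera_params(n);K,k,E=p["K"],p["k1"],p["extrinsics"]
    d=(np.atleast_2d(uv)-K[:2,2])/K[0,0]; s=d.copy()
    for _ in range(20): s=d/(1+k*(s**2).sum(1,keepdims=True))
    r=np.c_[s,np.ones(len(s))]@E[:3,:3].T
    return E[:3,3]+r*((z-E[2,3])/r[:,2:])
E
python3 - <<'E'
from h import *
a=cv2.imread("pics/top0.png"); b=cv2.imread("pics/side0.png")
cv2.imwrite("pics/crop1.png",np.vstack([cv2.resize(a[185:300,225:455],(800,400),interpolation=cv2.INTER_CUBIC)]))
c=back("top",[[270,224],[339,227],[410,228]],152); print("wheel tops",c.round(1))
hsv=cv2.cvtColor(a,cv2.COLOR_BGR2HSV)
m=((hsv[...,0]<6)|(hsv[...,0]>174))&(hsv[...,1]>170)&(hsv[...,2]>90)
n,l,s,ce=cv2.connectedComponentsWithStats(m.astype(np.uint8))
for i in range(1,n):
    if s[i,4]>12: print(s[i],ce[i],back("top",ce[i],141).round(1))
E
```

```text
wheel tops [[ 568.9   90.5  152. ]
 [ 562.6  -42.   152. ]
 [ 560.2 -177.8  152. ]]
[154 226  43  15 381] [175.71391076 232.83464567] [[554.3 277.6 141. ]]
[261 281   9   8  51] [265.23529412 285.07843137] [[452.2  99.7 141. ]]
[322 281   8   8  46] [325.15217391 284.7826087 ] [[452.7 -15.2 141. ]]
[392 284   9   7  53] [395.88679245 286.73584906] [[ 448.7 -150.2  141. ]]
[128 292  11  11  96] [132.72916667 297.14583333] [[428.2 359.5 141. ]]
```

View pics/crop1.png

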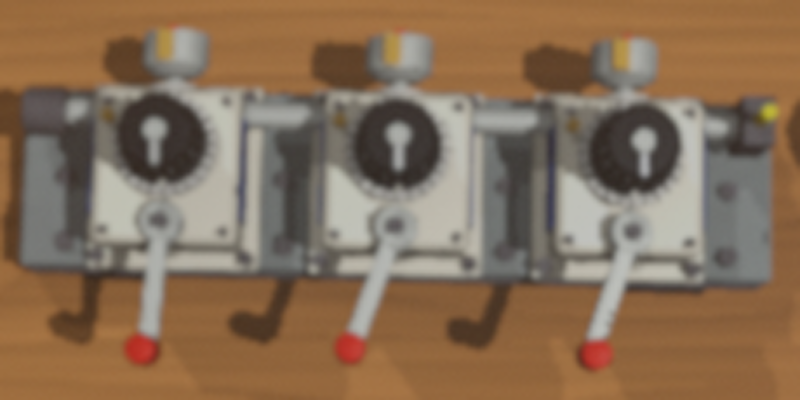

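```bash
cat > loc.py <<'E'
from h import *
from scipy.optimize import minimize
t=np.linspace(0,2*np.pi,40)
def circ(x,y,z,r): return np.c_[x+r*np.cos(t),y+r*np.sin(t),0*t+z]
def sil(n,x,y,S=8,off=(0,0),shape=None):
    P=np.vstack([circ(x,y,152,20),circ(x,y,148,22),circ(x,y,116,22),circ(x,y,115,26)])
    h=cv2.convexHull(((proj(n,P)-off)*S).astype(np.float32)).astype(np.int32)
    m=np.zeros(shape,np.uint8); cv2.fillPoly(m,[h],1); return m
def fit(n,img,x0,y0):
    uv=proj(n,[x0,y0,135])[0].round(); o=uv-28; S=8
    c=img[int(o[1]):int(o[1])+56,int(o[0]):int(o[0])+56]
    g=cv2.resize(c.max(2),None,fx=S,fy=S,interpolation=cv2.INTER_LINEAR)
    m=(g<95).astype(np.uint8); m=cv2.morphologyEx(m,cv2.MORPH_CLOSE,np.ones((60,60)))
    k=lambda p:-float((lambda s:(s&m).sum()/(s|m).sum())(sil(n,p[0],p[1],S,o-.5+.5,m.shape)))
    best=min((k((x0+dx,y0+dy)),x0+dx,y0+dy) for dx in np.arange(-20,21,2) for dy in np.arange(-20,21,2))
    r=minimize(k,best[1:],method="Nelder-Mead",options=dict(initial_simplex=[[best[1],best[2]],[best[1]+2,best[2]],[best[1],best[2]+2]]))
    return r.x,-r.fun
E
python3 - <<'E'
from loc import *
for n in("top","side"):
    im=cv2.imread(f"pics/{n}0.png")
    for x,y in((566,90),(562,-43),(557,-176)):
        print(n,fit(n,im,x,y))
pv=np.array([[158,222],[394,226],[632,231]])/3.478+[225,185]-.35
print("piv",back("top",pv,114).round(1))
# side red knobs
b=cv2.imread("pics/side0.png");hsv=cv2.cvtColor(b,cv2.COLOR_BGR2HSV)
m=((hsv[...,0]<6)|(hsv[...,0]>174))&(hsv[...,1]>170)&(hsv[...,2]>80)
n,l,s,ce=cv2.connectedComponentsWithStats(m.astype(np.uint8))
for i in range(1,n):
    if s[i,4]>40: print(s[i],ce[i],back("side",ce[i],132).round(1))
E
```

```text
top (array([572.43358994,  92.71977997]), np.float64(0.48603851835018747))
top (array([568.61692142, -41.56517601]), np.float64(0.5415666629081362))
top (array([ 564.18515301, -176.08506203]), np.float64(0.5417403137757896))
side (array([571.52151489,  78.06558228]), np.float64(0.6901755386729588))
side (array([567.95298386, -53.55446815]), np.float64(0.6498715596330276))Traceback (most recent call last):
  File "<stdin>", line 5, in <module>
  File "loc.py", line 15, in fit
    best=min((k((x0+dx,y0+dy)),x0+dx,y0+dy) for dx in np.arange(-20,21,2) for dy in np.arange(-20,21,2))
  File "loc.py", line 15, in <genexpr>
    best=min((k((x0+dx,y0+dy)),x0+dx,y0+dy) for dx in np.arange(-20,21,2) for dy in np.arange(-20,21,2))
              ~^^^^^^^^^^^^^^^
  File "loc.py", line 14, in <lambda>
    k=lambda p:-float((lambda s:(s&m).sum()/(s|m).sum())(sil(n,p[0],p[1],S,o-.5+.5,m.shape)))
                                                         ~~~^^^^^^^^^^^^^^^^^^^^^^^^^^^^^^^
  File "loc.py", line 7, in sil
    h=cv2.convexHull(((proj(n,P)-off)*S).astype(np.float32)).astype(np.int32)
                       ~~~~^^^^^
  File "h.py", line 4, in proj
    p=arm.camera_params(n);K,k,E=p["K"],p["k1"],p["extrinsics"]
ValueError: time passes only in moves, steps and waits
```

```bash
python3 - <<'E'
import re
s=open("h.py").read()
s=s.replace("def proj","import functools\ncam=functools.lru_cache(None)(arm.camera_params)\ndef proj",1).replace("p=arm.camera_params(n)","p=cam(n)")
open("h.py","w").write(s)
E
cat > ov.py <<'E'
from loc import *
def ov(n,im,W,x0,y0,w,h,S,piv=[]):
    c=cv2.resize(im[y0:y0+h,x0:x0+w],None,fx=S,fy=S,interpolation=cv2.INTER_CUBIC)
    q=lambda P:((proj(n,P)-[x0,y0]+.5)*S).astype(np.int32)
    for x,y in W:
        for z,r,col in((152,20,(0,255,0)),(116,26,(255,255,0)),(98,3,(255,0,255))): cv2.polylines(c,[q(circ(x,y,z,r))],True,col,1)
    for x,y in piv: cv2.polylines(c,[q(circ(x,y,114,8))],True,(0,0,255),1)
    return c
E
python3 - <<'E'
from ov import *
pv=np.array([[158,222],[394,226],[632,231]])/3.478+[225,185]-.35
P=back("top",pv,114);print("piv",P.round(1))
b=cv2.imread("pics/side0.png");hsv=cv2.cvtColor(b,cv2.COLOR_BGR2HSV)
m=((hsv[...,0]<6)|(hsv[...,0]>174))&(hsv[...,1]>170)&(hsv[...,2]>80)
n,l,s,ce=cv2.connectedComponentsWithStats(m.astype(np.uint8))
for i in range(1,n):
    if s[i,4]>40: print(s[i],ce[i],back("side",ce[i],132).round(1))
W=((568,91),(564,-43),(560,-178))
A=ov("top",cv2.imread("pics/top0.png"),W,230,195,210,70,3.8,P[:,:2])
B=ov("side",b,W,270,180,160,110,3.0,P[:,:2])
print(A.shape,B.shape)
H=np.zeros((A.shape[0]+B.shape[0],800,3),np.uint8);H[:A.shape[0],:A.shape[1]]=A;H[A.shape[0]:,:B.shape[1]]=B
cv2.imwrite("pics/ov1.png",H)
E
```

```text
piv [[ 526.    94.4  114. ]
 [ 523.3  -40.1  114. ]
 [ 520.  -175.3  114. ]]
[234  63   8   7  53] [237.69811321  65.88679245] [[ 458.2 1356.9  132. ]]
[257 162   8   7  51] [260.56862745 164.96078431] [[425.1 341.8 132. ]]
[314 192  10  18 140] [317.93571429 200.77857143] [[528.4 117.  132. ]]
[283 204   8  15  90] [286.56666667 211.1       ] [[450.5  90.  132. ]]
[293 231   9  17 118] [296.83898305 239.03389831] [[451.5 -24.6 132. ]]
[304 271  11  19 158] [309.02531646 279.10126582] [[ 448.4 -156.9  132. ]]
(266, 798, 3) (330, 480, 3)
```

View pics/ov1.png

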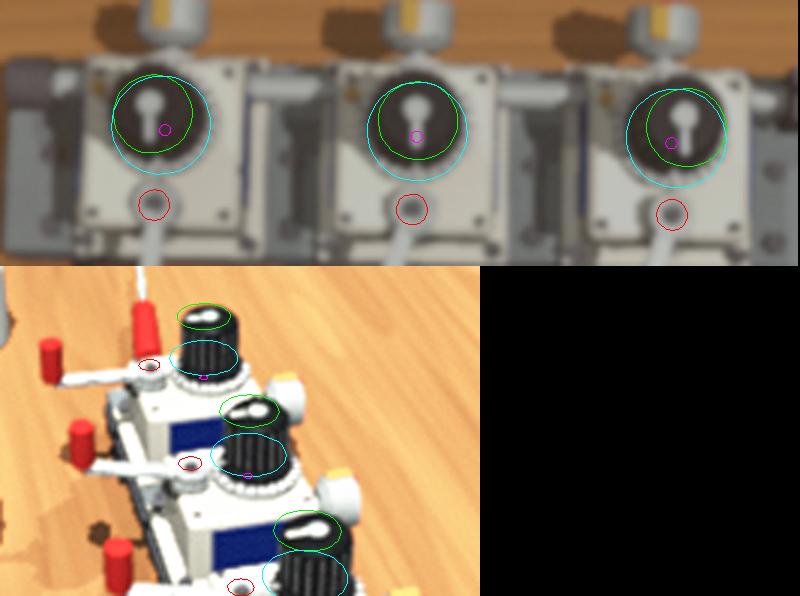

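Call:
servo_tool --pt "0 0 0 0 0 0.1125" --pt "0 0 0 0 0 0.1125" --pt "0.0425 -0.0433 0 0 0 0" --pt "0.0425 -0.0433 0 0 0 0" --pt "0.0425 -0.0433 0 0 0 0" --pt "0.0425 -0.0433 0 0 0 0" --pt "0.0425 -0.0433 0 0 0 0" --pt "0.0425 -0.0433 0 0 0 0" --pt "0.0425 -0.0433 0 0 0 0" --pt "0.0425 -0.0433 0 0 0 0" --hand 0.07

```text
t: 1.35
ee_pos: [480.5, -261.3, 222.3]
ee_rot: [-0.0, 1.0, -0.0, -0.0]
wrist_force: [-0.2, -1.1, -0.4]
width: 0.803
```

Call:
servo_tool --pt "0.0425 -0.0433 0 0 0 0" --pt "0.0425 -0.0433 0 0 0 0" --pt "0 0 0 0 0 0" --pt "0 0 0 0 0 0"

```text
t: 1.85
ee_pos: [563.8, -176.1, 222.0]
ee_rot: [-0.0, 1.0, 0.0, -0.001]
wrist_force: [1.1, -0.1, 0.3]
width: 0.802
```

Call:
servo_tool --pt "0.001 0 0.02 0 0 0" --pt "0 0 0.02 0 0 0" --pt "0 0 0.02 0 0 0" --pt "0 0 0.02 0 0 0" --pt "0 0 0.01 0 0 0" --pt "0 0 0.01 0 0 0" --pt "0 0 0 0 0 0"

```text
t: 2.72
ee_pos: [564.9, -176.6, 122.1]
ee_rot: [-0.0, 1.0, -0.0, -0.001]
wrist_force: [0.6, -0.2, 0.5]
width: 0.803
```

Run:
```python
from h import *
im=arm.read_camera("side")[:,:,::-1]
cv2.imwrite("pics/s2.png",cv2.resize(im[150:360,250:500],(800,600*800*210//(250*600)),interpolation=cv2.INTER_CUBIC)[:600])
print(arm.get_obs())
```

```text
{'t': 2.775, 'joints': array([-4.91383309e-01,  6.12607292e-01,  1.60530251e+00, -2.57526775e-05,
        9.23662758e-01,  1.08016120e+00]), 'dq': array([ 0.00621079, -0.00982962, -0.01017736,  0.00079386, -0.00049614,
       -0.00118065]), 'joint_efforts': array([-1.40796527e-01, -4.31587636e+01, -1.33656532e+01,  4.68525197e-02,
       -3.88998992e-02, -7.70864917e-04]), 'ee_pos': array([ 565.35804928, -176.67183258,  122.62860361]), 'ee_rot': array([ 1.37964715e-05,  9.99999933e-01, -3.66328417e-04,  4.01577730e-06]), 'wrist_force': array([-1.23430799, -0.19331608,  0.00161646]), 'wrist_torque': array([ 0.01562177,  0.0735313 , -0.05404467]), 'width': 0.8058371944041276}
```

View pics/s2.png

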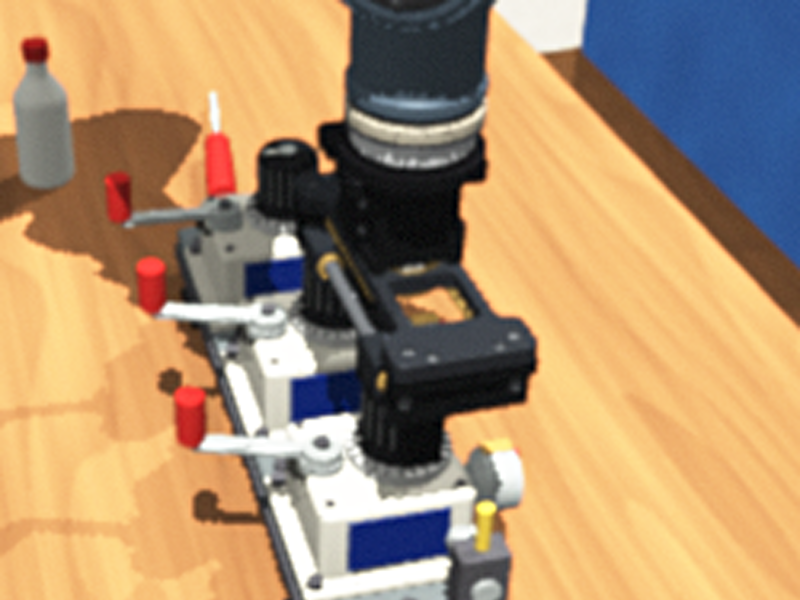

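Call:
servo_tool --pt "0 0 0 0 0 0" --pt "0 0 0 0 0 0" --pt "0 0 0 0 0 0" --pt "0 0 0 0 0 0" --pt "0 0 0 0 0 0" --hand 0.035 --grip_force 15

```text
t: 3.4
ee_pos: [566.0, -177.8, 123.0]
ee_rot: [0.001, 1.0, 0.0, 0.001]
wrist_force: [-0.5, -5.9, 1.6]
width: 0.506
```

```bash
cat > st.py <<'E'
from h import *
o=arm.get_obs();q=o["ee_rot"];j=o["joints"]
print("t",round(o["t"],2),"pos",o["ee_pos"].round(1),"psi",round(float(2*np.arctan2(q[2],q[1])),4),"j6",j[5].round(3),"F",o["wrist_force"].round(1),"T",o["wrist_torque"].round(3),"eff6",o["joint_efforts"][5].round(3),"w mm",round(o["width"]*87,1))
E
python3 st.py
```

```text
t 3.4 pos [ 566.  -177.8  123. ] psi 0.0001 j6 1.08 F [-0.5 -5.9  1.6] T [-0.824  0.075  0.01 ] eff6 -0.005 w mm 44.0
```

Call:
servo_tool --pt "0 0.0015 0 0 0 0" --pt "0 0 0 0 0 0" --pt "0 0 0 0 0 0" --grip_force 10

```text
t: 3.78
ee_pos: [566.0, -177.9, 123.0]
ee_rot: [0.0, 1.0, -0.0, 0.001]
wrist_force: [0.5, -2.6, 4.6]
width: 0.5
```

```bash
python3 st.py
```

```text
t 3.77 pos [ 566.  -177.9  123. ] psi -0.0002 j6 1.078 F [ 0.5 -2.6  4.6] T [-0.282 -0.103  0.021] eff6 -0.003 w mm 43.5
```

Call:
servo_tool --pt "0 0 0 0 0 -0.03" --pt "0 0 0 0 0 0"

```text
t: 4.03
ee_pos: [565.9, -178.0, 123.0]
ee_rot: [0.0, 1.0, 0.015, 0.001]
wrist_force: [0.9, -1.6, 4.0]
width: 0.503
```

```bash
python3 st.py
```

```text
t 4.03 pos [ 565.9 -178.   123. ] psi 0.03 j6 1.048 F [ 0.9 -1.6  4. ] T [-0.252 -0.154 -0.058] eff6 -0.091 w mm 43.7
```

Call:
servo_tool --pt "0 0 0 0 0 -0.02" --pt "0 0 0 0 0 0"

```text
t: 4.28
ee_pos: [565.9, -178.0, 122.9]
ee_rot: [0.0, 1.0, 0.025, 0.001]
wrist_force: [1.0, -1.6, 5.0]
width: 0.502
```

```bash
python3 st.py
```

```text
t 4.28 pos [ 565.9 -178.   122.9] psi 0.0495 j6 1.028 F [ 1.  -1.6  5. ] T [-0.238 -0.164 -0.223] eff6 -0.195 w mm 43.7
```

Call:
servo_tool --pt "0 0 0 0 0 0.03" --pt "0 0 0 0 0 0.03" --pt "0 0 0 0 0 0.03" --pt "0 0 0 0 0 0"

```text
t: 4.78
ee_pos: [565.9, -177.9, 122.9]
ee_rot: [0.0, 1.0, -0.02, 0.001]
wrist_force: [1.7, -1.2, 5.5]
width: 0.502
```

```bash
python3 st.py
```

```text
t 4.78 pos [ 565.9 -177.9  122.9] psi -0.0398 j6 1.118 F [ 1.7 -1.2  5.5] T [-0.258 -0.181 -0.008] eff6 0.038 w mm 43.7
```

Call:
servo_tool --pt "0 0 0 0 0 0.03" --pt "0 0 0 0 0 0"

```text
t: 5.03
ee_pos: [565.9, -177.9, 122.9]
ee_rot: [0.0, 0.999, -0.035, 0.001]
wrist_force: [1.1, -1.4, 4.9]
width: 0.503
```

```bash
python3 st.py
```

```text
t 5.03 pos [ 565.9 -177.9  122.9] psi -0.0694 j6 1.147 F [ 1.1 -1.4  4.9] T [-0.261 -0.236  0.111] eff6 0.143 w mm 43.8
```

Call:
servo_tool --pt "0 0 0 0 0 0.03" --pt "0 0 0 0 0 0"

```text
t: 5.28
ee_pos: [565.9, -177.9, 122.9]
ee_rot: [0.0, 0.999, -0.049, 0.001]
wrist_force: [0.8, -1.8, 5.3]
width: 0.503
```

```bash
python3 st.py
```

```text
t 5.28 pos [ 565.9 -177.9  122.9] psi -0.0989 j6 1.177 F [ 0.8 -1.8  5.3] T [-0.197 -0.224  0.186] eff6 0.247 w mm 43.8
```

Call:
servo_tool --pt "0 0 0 0 0 0.03" --pt "0 0 0 0 0 0"

```text
t: 5.52
ee_pos: [565.9, -177.9, 122.9]
ee_rot: [0.0, 0.998, -0.064, 0.001]
wrist_force: [0.3, -1.6, 4.3]
width: 0.504
```

```bash
python3 st.py
```

```text
t 5.53 pos [ 565.9 -177.9  122.9] psi -0.1284 j6 1.207 F [ 0.3 -1.6  4.3] T [-0.257 -0.199  0.297] eff6 0.35 w mm 43.8
```

Call:
servo_tool --pt "0 0 0 0 0 -0.05" --pt "0 0 0 0 0 -0.05" --pt "0 0 0 0 0 -0.03" --pt "0 0 0 0 0 0"

```text
t: 6.02
ee_pos: [565.9, -178.0, 122.9]
ee_rot: [0.0, 1.0, 0.0, 0.001]
wrist_force: [1.8, -2.2, 4.9]
width: 0.502
```

```bash
python3 st.py
```

```text
t 6.03 pos [ 565.9 -178.   122.9] psi 0.0004 j6 1.077 F [ 1.8 -2.2  4.9] T [-0.283 -0.14   0.027] eff6 -0.036 w mm 43.7
```

Call:
servo_tool --pt "0 0 0 0 0 -0.02" --pt "0 0 0 0 0 0"

```text
t: 6.28
ee_pos: [565.9, -178.0, 122.9]
ee_rot: [0.0, 1.0, 0.01, 0.001]
wrist_force: [1.3, -2.2, 4.1]
width: 0.501
```

```bash
python3 st.py
```

```text
t 6.28 pos [ 565.9 -178.   122.9] psi 0.0204 j6 1.057 F [ 1.3 -2.2  4.1] T [-0.298 -0.223 -0.006] eff6 -0.027 w mm 43.6
```

Call:
servo_tool --pt "0 0 0 0 0 -0.02" --pt "0 0 0 0 0 0"

```text
t: 6.52
ee_pos: [565.9, -178.0, 122.9]
ee_rot: [0.0, 1.0, 0.02, 0.001]
wrist_force: [1.2, -2.2, 5.0]
width: 0.503
```

```bash
python3 st.py
```

```text
t 6.53 pos [ 565.9 -178.   122.9] psi 0.04 j6 1.038 F [ 1.2 -2.2  5. ] T [-0.29  -0.17  -0.052] eff6 -0.11 w mm 43.8
```

Call:
servo_tool --pt "0 0 0 0 0 -0.015" --pt "0 0 0 0 0 0"

```text
t: 6.78
ee_pos: [565.8, -178.0, 122.9]
ee_rot: [0.0, 1.0, 0.027, 0.0]
wrist_force: [0.4, -2.9, 5.5]
width: 0.502
```

```bash
python3 st.py
```

```text
t 6.78 pos [ 565.8 -178.   122.9] psi 0.0544 j6 1.023 F [ 0.4 -2.9  5.5] T [-0.343 -0.118 -0.177] eff6 -0.208 w mm 43.7
```

Call:
servo_tool --pt "0 0 0 0 0 0.055" --pt "0 0 0 0 0 0" --pt "0 0 0 0 0 0" --pt "0 0 -0.03 0 0 0" --pt "0 0 -0.03 0 0 0" --pt "0.001 -0.045 0 0 0 0" --pt "0.001 -0.045 0 0 0 0" --pt "0.001 -0.0445 0 0 0 0" --pt "0 0 0 0 0 0" --hand 0.065

```text
t: 7.9
ee_pos: [567.3, -40.0, 182.1]
ee_rot: [-0.001, 1.0, 0.002, -0.001]
wrist_force: [-0.4, -1.2, -0.4]
width: 0.75
```

Call:
servo_tool --pt "0 0 0.02 0 0 0" --pt "0 0 0.02 0 0 0" --pt "0 0 0.01 0 0 0" --pt "0 0 0.01 0 0 0" --pt "0 0 0 0 0 0"

```text
t: 8.52
ee_pos: [568.1, -43.6, 121.9]
ee_rot: [-0.0, 1.0, -0.0, -0.001]
wrist_force: [-1.0, 0.5, -0.2]
width: 0.748
```

Call:
servo_tool --pt "0 0 0 0 0 0" --pt "0 0 0 0 0 0" --pt "0 0 0 0 0 0" --pt "0 0 0 0 0 0" --hand 0.035 --grip_force 12

```text
t: 9.02
ee_pos: [568.8, -43.2, 123.0]
ee_rot: [-0.0, 1.0, -0.0, 0.0]
wrist_force: [0.5, 1.0, 3.0]
width: 0.498
```

```bash
python3 st.py
```

```text
t 9.03 pos [568.8 -43.2 123. ] psi -0.0002 j6 1.299 F [0.5 1.  3. ] T [ 0.153 -0.01   0.001] eff6 0.0 w mm 43.4
```

Well centred. Now rock the middle one.

Call:
servo_tool --pt "0 0 0 0 0 -0.03" --pt "0 0 0 0 0 0"

```text
t: 9.28
ee_pos: [568.8, -43.2, 123.0]
ee_rot: [-0.0, 1.0, 0.015, 0.0]
wrist_force: [0.6, 1.1, 5.2]
width: 0.505
```

```bash
python3 st.py
```

```text
t 9.28 pos [568.8 -43.2 123. ] psi 0.0302 j6 1.269 F [0.6 1.1 5.2] T [ 0.221  0.036 -0.056] eff6 -0.046 w mm 44.0
```

Call:
servo_tool --pt "0 0 0 0 0 -0.03" --pt "0 0 0 0 0 0"

```text
t: 9.52
ee_pos: [568.8, -43.3, 122.9]
ee_rot: [0.0, 1.0, 0.03, 0.0]
wrist_force: [0.1, 1.9, 4.9]
width: 0.505
```

```bash
python3 st.py
```

```text
t 9.53 pos [568.8 -43.3 122.9] psi 0.0609 j6 1.238 F [0.1 1.9 4.9] T [ 0.239  0.061 -0.06 ] eff6 -0.033 w mm 43.9
```

Call:
servo_tool --pt "0 0 0 0 0 -0.02" --pt "0 0 0 0 0 0"

```text
t: 9.78
ee_pos: [568.8, -43.3, 123.0]
ee_rot: [0.0, 0.999, 0.04, 0.0]
wrist_force: [-0.2, 0.8, 5.2]
width: 0.5
```

```bash
python3 st.py
```

```text
t 9.78 pos [568.8 -43.3 123. ] psi 0.0809 j6 1.218 F [-0.2  0.8  5.2] T [ 0.261  0.046 -0.033] eff6 -0.024 w mm 43.5
```

Call:
servo_tool --pt "0 0 0 0 0 -0.04" --pt "0 0 0 0 0 0"

```text
t: 10.02
ee_pos: [568.8, -43.3, 123.0]
ee_rot: [0.0, 0.998, 0.06, 0.0]
wrist_force: [-0.1, -0.2, 5.9]
width: 0.496
```

```bash
python3 st.py
```

```text
t 10.03 pos [568.8 -43.3 123. ] psi 0.121 j6 1.178 F [-0.1 -0.2  5.9] T [0.248 0.11  0.032] eff6 -0.042 w mm 43.2
```

Call:
servo_tool --pt "0 0 0 0 0 -0.03" --pt "0 0 0 0 0 0"

```text
t: 10.28
ee_pos: [568.8, -43.4, 123.0]
ee_rot: [0.0, 0.997, 0.075, 0.0]
wrist_force: [-0.9, 2.0, 4.9]
width: 0.499
```

```bash
python3 st.py
```

```text
t 10.28 pos [568.8 -43.4 123. ] psi 0.151 j6 1.148 F [-0.9  2.   4.9] T [0.257 0.133 0.019] eff6 -0.033 w mm 43.4
```

Call:
servo_tool --pt "0 0 0 0 0 -0.03" --pt "0 0 0 0 0 0"

```text
t: 10.52
ee_pos: [568.8, -43.4, 123.0]
ee_rot: [0.0, 0.996, 0.09, 0.0]
wrist_force: [-1.6, 1.2, 5.1]
width: 0.503
```

```bash
python3 st.py
```

```text
t 10.53 pos [568.8 -43.4 123. ] psi 0.181 j6 1.118 F [-1.6  1.2  5.1] T [0.216 0.058 0.046] eff6 -0.033 w mm 43.8
```

Call:
servo_tool --pt "0 0 0 0 0 -0.04" --pt "0 0 0 0 0 0"

```text
t: 10.78
ee_pos: [568.8, -43.5, 123.0]
ee_rot: [0.0, 0.994, 0.11, 0.0]
wrist_force: [-0.6, 0.4, 6.1]
width: 0.5
```

```bash
python3 st.py
```

```text
t 10.78 pos [568.8 -43.5 123. ] psi 0.2212 j6 1.078 F [-0.6  0.4  6.1] T [ 0.155  0.068 -0.093] eff6 -0.042 w mm 43.5
```

Call:
servo_tool --pt "0 0 0 0 0 -0.03" --pt "0 0 0 0 0 0"

```text
t: 11.02
ee_pos: [568.8, -43.5, 123.0]
ee_rot: [0.0, 0.992, 0.125, 0.0]
wrist_force: [-0.5, 0.9, 5.0]
width: 0.502
```

```bash
python3 st.py
```

```text
t 11.03 pos [568.8 -43.5 123. ] psi 0.251 j6 1.048 F [-0.5  0.9  5. ] T [ 0.092  0.007 -0.009] eff6 -0.034 w mm 43.7
```

Call:
servo_tool --pt "0 0 0 0 0 -0.03" --pt "0 0 0 0 0 0"

```text
t: 11.28
ee_pos: [568.8, -43.5, 123.0]
ee_rot: [0.0, 0.99, 0.14, 0.0]
wrist_force: [-0.7, 1.5, 5.1]
width: 0.505
```

```bash
python3 st.py
```

```text
t 11.28 pos [568.8 -43.5 123. ] psi 0.2811 j6 1.018 F [-0.7  1.5  5.1] T [0.145 0.07  0.043] eff6 -0.034 w mm 43.9
```

Call:
servo_tool --pt "0 0 0 0 0 -0.03" --pt "0 0 0 0 0 0"

```text
t: 11.52
ee_pos: [568.8, -43.6, 123.0]
ee_rot: [0.0, 0.988, 0.155, 0.0]
wrist_force: [0.2, 1.0, 5.5]
width: 0.501
```

```bash
python3 st.py
```

```text
t 11.53 pos [568.8 -43.6 123. ] psi 0.3111 j6 0.988 F [0.2 1.  5.5] T [0.115 0.05  0.05 ] eff6 -0.034 w mm 43.6
```

Call:
servo_tool --pt "0 0 0 0 0 -0.03" --pt "0 0 0 0 0 0"

```text
t: 11.78
ee_pos: [568.9, -43.6, 123.0]
ee_rot: [0.0, 0.985, 0.17, 0.0]
wrist_force: [-0.3, -0.1, 5.2]
width: 0.499
```

```bash
python3 st.py
```

```text
t 11.78 pos [568.9 -43.6 123. ] psi 0.3411 j6 0.958 F [-0.3 -0.1  5.2] T [ 0.112  0.023 -0.017] eff6 -0.034 w mm 43.4
```

Call:
servo_tool --pt "0 0 0 0 0 -0.03" --pt "0 0 0 0 0 0"

```text
t: 12.02
ee_pos: [568.8, -43.6, 123.0]
ee_rot: [0.0, 0.983, 0.184, 0.0]
wrist_force: [0.2, -0.0, 4.9]
width: 0.503
```

```bash
python3 st.py
```

```text
t 12.03 pos [568.8 -43.6 123. ] psi 0.3704 j6 0.928 F [ 0.2 -0.   4.9] T [ 0.091  0.023 -0.1  ] eff6 -0.166 w mm 43.7
```

Call:
servo_tool --pt "0 0 0 0 0 -0.012" --pt "0 0 0 0 0 0"

```text
t: 12.28
ee_pos: [568.8, -43.7, 123.0]
ee_rot: [0.0, 0.982, 0.19, 0.0]
wrist_force: [0.0, 0.1, 5.2]
width: 0.503
```

```bash
python3 st.py
```

```text
t 12.28 pos [568.8 -43.7 123. ] psi 0.3818 j6 0.917 F [0.  0.1 5.2] T [ 0.121  0.103 -0.174] eff6 -0.229 w mm 43.8
```

Call:
servo_tool --pt "0 0 0 0 0 0.012" --pt "0 0 0 0 0 0.05" --pt "0 0 0 0 0 0.07" --pt "0 0 0 0 0 0.08" --pt "0 0 0 0 0 0.08" --pt "0 0 0 0 0 0.06" --pt "0 0 0 0 0 0.03" --pt "0 0 0 0 0 0"

```text
t: 13.28
ee_pos: [568.8, -43.2, 123.0]
ee_rot: [-0.0, 1.0, 0.0, 0.0]
wrist_force: [0.0, 1.8, 5.9]
width: 0.499
```

```bash
python3 st.py
```

```text
t 13.28 pos [568.8 -43.2 123. ] psi 0.0005 j6 1.298 F [0.  1.8 5.9] T [0.318 0.011 0.029] eff6 0.037 w mm 43.4
```

Call:
servo_tool --pt "0 0 0 0 0 0.03" --pt "0 0 0 0 0 0"

```text
t: 13.52
ee_pos: [568.8, -43.2, 123.0]
ee_rot: [-0.0, 1.0, -0.015, 0.0]
wrist_force: [-0.5, 1.6, 6.2]
width: 0.504
```

```bash
python3 st.py
```

```text
t 13.53 pos [568.8 -43.2 123. ] psi -0.0294 j6 1.328 F [-0.5  1.6  6.2] T [ 0.273 -0.023  0.023] eff6 0.057 w mm 43.8
```

Call:
servo_tool --pt "0 0 0 0 0 0.03" --pt "0 0 0 0 0 0"

```text
t: 13.78
ee_pos: [568.8, -43.2, 123.0]
ee_rot: [-0.0, 1.0, -0.029, 0.0]
wrist_force: [-0.5, 1.8, 5.2]
width: 0.502
```

```bash
python3 st.py
```

```text
t 13.78 pos [568.8 -43.2 123. ] psi -0.0589 j6 1.358 F [-0.5  1.8  5.2] T [ 0.363 -0.002  0.069] eff6 0.163 w mm 43.7
```

Call:
servo_tool --pt "0 0 0 0 0 -0.06" --pt "0 0 0 0 0 0" --pt "0 0 0 0 0 0" --pt "0 0 -0.03 0 0 0" --pt "0 0 -0.03 0 0 0" --pt "0.001 -0.045 0 0 0 0" --pt "0.001 -0.045 0 0 0 0" --pt "0.001 -0.0445 0 0 0 0" --pt "0 0 0 0 0 0" --hand 0.065

```text
t: 14.9
ee_pos: [570.9, 93.9, 182.3]
ee_rot: [-0.0, 1.0, 0.002, -0.0]
wrist_force: [-0.6, -0.5, -0.7]
width: 0.752
```

Call:
servo_tool --pt "0 0 0.02 0 0 0" --pt "0 0 0.02 0 0 0" --pt "0 0 0.01 0 0 0" --pt "0 0 0.01 0 0 0" --pt "0 0 0 0 0 0"

```text
t: 15.52
ee_pos: [571.1, 90.8, 122.0]
ee_rot: [0.0, 1.0, -0.0, -0.001]
wrist_force: [0.2, 0.6, -0.1]
width: 0.748
```

Call:
servo_tool --pt "0 0 0 0 0 0" --pt "0 0 0 0 0 0" --pt "0 0 0 0 0 0" --pt "0 0 0 0 0 0" --hand 0.035

```text
t: 16.02
ee_pos: [571.8, 91.7, 123.1]
ee_rot: [-0.0, 1.0, -0.0, 0.001]
wrist_force: [0.4, 2.2, 1.8]
width: 0.502
```

```bash
python3 st.py
```

```text
t 16.02 pos [571.8  91.7 123.1] psi -0.0003 j6 1.536 F [0.4 2.2 1.8] T [ 0.358  0.059 -0.079] eff6 0.002 w mm 43.7
```

Call:
servo_tool --pt "0 0 0 0 0 -0.03" --pt "0 0 0 0 0 0"

```text
t: 16.27
ee_pos: [571.8, 91.6, 123.0]
ee_rot: [-0.0, 1.0, 0.015, 0.0]
wrist_force: [-0.2, 3.3, 5.4]
width: 0.502
```

```bash
python3 st.py
```

```text
t 16.27 pos [571.8  91.6 123. ] psi 0.0301 j6 1.506 F [-0.2  3.3  5.4] T [0.549 0.021 0.006] eff6 -0.042 w mm 43.7
```

Call:
servo_tool --pt "0 0 0 0 0 -0.02" --pt "0 0 0 0 0 0"

```text
t: 16.52
ee_pos: [571.8, 91.6, 123.0]
ee_rot: [-0.0, 1.0, 0.025, 0.0]
wrist_force: [-0.9, 4.6, 5.6]
width: 0.499
```

```bash
python3 st.py
```

```text
t 16.52 pos [571.8  91.6 123. ] psi 0.0503 j6 1.485 F [-0.9  4.6  5.6] T [ 0.643  0.101 -0.046] eff6 -0.019 w mm 43.5
```

Call:
servo_tool --pt "0 0 0 0 0 -0.025" --pt "0 0 0 0 0 0"

```text
t: 16.77
ee_pos: [571.8, 91.5, 123.0]
ee_rot: [-0.0, 0.999, 0.037, 0.0]
wrist_force: [-0.5, 2.7, 5.1]
width: 0.5
```

```bash
python3 st.py
```

```text
t 16.77 pos [571.8  91.5 123. ] psi 0.075 j6 1.461 F [-0.5  2.7  5.1] T [ 0.649  0.146 -0.095] eff6 -0.095 w mm 43.5
```

Call:
servo_tool --pt "0 0 0 0 0 -0.02" --pt "0 0 0 0 0 0"

```text
t: 17.02
ee_pos: [571.8, 91.5, 123.1]
ee_rot: [-0.0, 0.999, 0.047, 0.0]
wrist_force: [-0.4, 2.8, 5.3]
width: 0.502
```

```bash
python3 st.py
```

```text
t 17.02 pos [571.8  91.5 123.1] psi 0.094 j6 1.441 F [-0.4  2.8  5.3] T [ 0.631  0.071 -0.282] eff6 -0.275 w mm 43.7
```

Call:
servo_tool --pt "0 0 0 0 0 -0.015" --pt "0 0 0 0 0 0"

```text
t: 17.27
ee_pos: [571.9, 91.4, 123.0]
ee_rot: [-0.001, 0.999, 0.054, 0.001]
wrist_force: [0.1, 2.9, 5.2]
width: 0.503
```

```bash
python3 st.py
```

```text
t 17.27 pos [571.9  91.4 123. ] psi 0.1083 j6 1.427 F [0.1 2.9 5.2] T [ 0.656  0.064 -0.333] eff6 -0.367 w mm 43.8
```

Call:
servo_tool --pt "0 0 0 0 0 0.05" --pt "0 0 0 0 0 0.05" --pt "0 0 0 0 0 0.02" --pt "0 0 0 0 0 0"

```text
t: 17.77
ee_pos: [571.9, 91.7, 123.0]
ee_rot: [-0.0, 1.0, -0.005, 0.001]
wrist_force: [0.4, 4.3, 5.6]
width: 0.501
```

```bash
python3 st.py
```

```text
t 17.77 pos [571.9  91.7 123. ] psi -0.01 j6 1.546 F [0.4 4.3 5.6] T [0.641 0.081 0.041] eff6 0.033 w mm 43.6
```

Call:
servo_tool --pt "0 0 0 0 0 0.03" --pt "0 0 0 0 0 0"

```text
t: 18.02
ee_pos: [571.9, 91.7, 123.0]
ee_rot: [-0.0, 1.0, -0.02, 0.001]
wrist_force: [0.5, 4.1, 5.8]
width: 0.498
```

```bash
python3 st.py
```

```text
t 18.02 pos [571.9  91.7 123. ] psi -0.0398 j6 1.576 F [0.5 4.1 5.8] T [0.707 0.042 0.051] eff6 0.097 w mm 43.3
```

Call:
servo_tool --pt "0 0 0 0 0 0.03" --pt "0 0 0 0 0 0"

```text
t: 18.27
ee_pos: [571.9, 91.8, 123.0]
ee_rot: [-0.0, 0.999, -0.035, 0.001]
wrist_force: [-0.5, 4.4, 6.6]
width: 0.501
```

```bash
python3 st.py
```

```text
t 18.27 pos [571.9  91.8 123. ] psi -0.0692 j6 1.605 F [-0.5  4.4  6.6] T [0.746 0.017 0.141] eff6 0.202 w mm 43.6
```

Call:
servo_tool --pt "0 0 0 0 0 -0.07" --pt "0 0 0 0 0 0" --pt "0 0 0 0 0 0" --pt "0 0 -0.03 0 0 0" --pt "0 0 -0.03 0 0 0" --pt "-0.04 0.036 0 0 0 0" --pt "-0.04 0.036 0 0 0 0" --pt "-0.039 0.036 0 0 0 0" --pt "0 0 0 0 0 0.17" --pt "0 0 0 0 0 0.179" --hand 0.065

```text
t: 19.52
ee_pos: [451.9, -17.7, 182.7]
ee_rot: [0.0, 0.984, -0.178, -0.0]
wrist_force: [-0.2, -0.4, 0.6]
width: 0.743
```

Call:
servo_tool --pt "0 0 0 0 0 0" --pt "0 0 0 0 0 0" --pt "0 0 0 0 0 0" --hand 0.045

```text
t: 19.9
ee_pos: [452.5, -16.7, 182.5]
ee_rot: [0.0, 0.985, -0.173, -0.0]
wrist_force: [-0.1, -0.3, 0.3]
width: 0.537
```

```bash
python3 st.py
python3 - <<'E'
from h import *
im=arm.read_camera("side")[:,:,::-1]
cv2.imwrite("pics/s3.png",cv2.resize(im[150:330,230:470],(800,600),interpolation=cv2.INTER_CUBIC))
E
```

```text
t 19.9 pos [452.5 -16.7 182.5] psi -0.3476 j6 1.634 F [-0.1 -0.3  0.3] T [ 0.071 -0.001 -0.006] eff6 -0.009 w mm 46.7
```

View pics/s3.png

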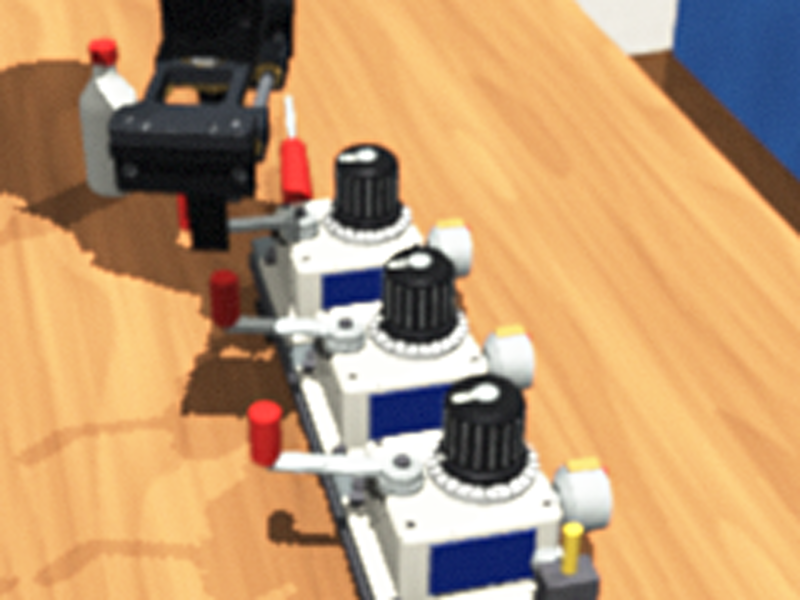

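Call:
servo_tool --pt "0 0 0.02 0 0 0" --pt "0 0 0.02 0 0 0" --pt "0 0 0.015 0 0 0" --pt "0 0 0.009 0 0 0" --pt "0 0 0 0 0 0"

```text
t: 20.58
ee_pos: [452.2, -16.7, 118.1]
ee_rot: [-0.0, 0.985, -0.173, -0.001]
wrist_force: [-0.7, 0.3, -0.6]
width: 0.519
```

Call:
servo_tool --pt "0 0 0 0 0 0" --pt "0 0 0 0 0 0" --pt "0 0 0 0 0 0" --pt "0 0 0 0 0 0" --pt "0 0 0 0 0 0" --hand 0.01 --grip_force 10

```text
t: 21.2
ee_pos: [452.6, -16.6, 118.8]
ee_rot: [-0.0, 0.985, -0.174, 0.0]
wrist_force: [-0.1, 2.4, 3.1]
width: 0.203
```

```bash
python3 st.py
```

```text
t 21.2 pos [452.6 -16.6 118.8] psi -0.3494 j6 1.635 F [-0.1  2.4  3.1] T [0.347 0.016 0.043] eff6 0.005 w mm 17.7
```

Call:
servo_tool --pt "0.0001 0.0042 0 0 0 -0.056" --pt "0.0001 0.0042 0 0 0 -0.056" --pt "0.0001 0.0042 0 0 0 -0.056" --pt "0.0001 0.0042 0 0 0 -0.056" --pt "0.0001 0.0042 0 0 0 -0.056"

```text
t: 21.82
ee_pos: [448.4, -37.1, 118.8]
ee_rot: [-0.0, 0.999, -0.034, 0.001]
wrist_force: [0.7, 3.5, 2.9]
width: 0.198
```

```bash
python3 st.py
```

```text
t 21.82 pos [448.4 -37.1 118.8] psi -0.0679 j6 1.305 F [0.7 3.5 2.9] T [ 0.455 -0.153 -0.001] eff6 0.313 w mm 17.2
```

Call:
servo_tool --pt "0.0001 0.0042 0 0 0 -0.056" --pt "0.0001 0.0042 0 0 0 -0.056" --pt "0.0001 0.0042 0 0 0 -0.056" --pt "0.0001 0.0042 0 0 0 -0.056" --pt "0.0001 0.0042 0 0 0 -0.056" --pt "0 0 0 0 0 0"

```text
t: 22.58
ee_pos: [450.1, -58.5, 118.8]
ee_rot: [0.0, 0.995, 0.105, 0.001]
wrist_force: [0.6, 1.7, 2.0]
width: 0.203
```

```bash
python3 st.py
```

```text
t 22.57 pos [450.1 -58.5 118.8] psi 0.2098 j6 0.985 F [0.6 1.7 2. ] T [ 0.242 -0.202  0.04 ] eff6 -0.078 w mm 17.6
```

Call:
servo_tool --pt "0 0 0 0 0 0" --pt "0 0 0 0 0 0" --pt "0 0 -0.03 0 0 0" --pt "0 0 -0.03 0 0 0" --pt "0 0 0 0 0 0.105" --pt "0 0 0 0 0 0.105" --pt "0.04 -0.005 0 0 0 0" --pt "0.04 -0.005 0 0 0 0" --pt "0.0385 -0.005 0 0 0 0" --pt "0 0 0 0 0 0" --hand 0.065

```text
t: 23.82
ee_pos: [570.5, -43.1, 178.2]
ee_rot: [0.0, 1.0, 0.001, 0.001]
wrist_force: [-0.8, 0.4, -0.1]
width: 0.746
```

Call:
servo_tool --pt "0 0 0 0 0 0" --pt "0 0 0 0 0 0"

```text
t: 24.08
ee_pos: [566.3, -43.0, 178.2]
ee_rot: [-0.0, 1.0, 0.0, -0.001]
wrist_force: [-0.2, -0.3, 0.5]
width: 0.746
```

```bash
python3 st.py
```

```text
t 24.07 pos [566.3 -43.  178.2] psi 0.0004 j6 1.298 F [-0.2 -0.3  0.5] T [ 0.027  0.024 -0.053] eff6 -0.0 w mm 64.9
```

Call:
servo_tool --pt "0.001 0.0004 0.02 0 0 0" --pt "0.001 0 0.02 0 0 0" --pt "0 0 0.016 0 0 0" --pt "0 0 0 0 0 0"

```text
t: 24.58
ee_pos: [568.4, -43.3, 121.4]
ee_rot: [-0.0, 1.0, 0.0, -0.002]
wrist_force: [0.1, 0.4, 1.3]
width: 0.749
```

Call:
servo_tool --pt "0 0 0 0 0 0" --pt "0 0 0 0 0 0" --pt "0 0 0 0 0 0" --pt "0 0 0 0 0 0" --hand 0.035 --grip_force 12

```text
t: 25.08
ee_pos: [570.3, -43.2, 123.2]
ee_rot: [-0.0, 1.0, 0.0, 0.001]
wrist_force: [1.3, 1.4, 2.9]
width: 0.501
```

```bash
python3 st.py
```

```text
t 25.07 pos [570.3 -43.2 123.2] psi 0.0007 j6 1.298 F [1.3 1.4 2.9] T [ 0.289 -0.021 -0.033] eff6 -0.001 w mm 43.6
```

Call:
servo_tool --pt "0 0 0 0 0 -0.04" --pt "0 0 0 0 0 0"

```text
t: 25.32
ee_pos: [570.3, -43.2, 123.2]
ee_rot: [-0.0, 1.0, 0.02, 0.001]
wrist_force: [0.3, 2.2, 4.8]
width: 0.501
```

```bash
python3 st.py
```

```text
t 25.32 pos [570.3 -43.2 123.2] psi 0.0403 j6 1.259 F [0.3 2.2 4.8] T [0.366 0.047 0.007] eff6 -0.06 w mm 43.6
```

Call:
servo_tool --pt "0 0 0 0 0 -0.03" --pt "0 0 0 0 0 0"

```text
t: 25.58
ee_pos: [570.3, -43.2, 123.2]
ee_rot: [-0.0, 0.999, 0.036, 0.001]
wrist_force: [0.5, 1.3, 5.9]
width: 0.498
```

```bash
python3 st.py
```

```text
t 25.57 pos [570.3 -43.2 123.2] psi 0.0711 j6 1.228 F [0.5 1.3 5.9] T [ 0.401  0.002 -0.026] eff6 -0.035 w mm 43.4
```

Call:
servo_tool --pt "0 0 0 0 0 -0.025" --pt "0 0 0 0 0 0"

```text
t: 25.82
ee_pos: [570.4, -43.2, 123.2]
ee_rot: [-0.0, 0.999, 0.048, 0.001]
wrist_force: [-0.3, 2.3, 5.2]
width: 0.503
```

```bash
python3 st.py
```

```text
t 25.82 pos [570.4 -43.2 123.2] psi 0.096 j6 1.203 F [-0.3  2.3  5.2] T [0.384 0.047 0.029] eff6 -0.031 w mm 43.8
```

Call:
servo_tool --pt "0 0 0 0 0 -0.025" --pt "0 0 0 0 0 0"

```text
t: 26.08
ee_pos: [570.3, -43.2, 123.2]
ee_rot: [-0.0, 0.998, 0.06, 0.001]
wrist_force: [-0.1, 2.9, 4.8]
width: 0.503
```

```bash
python3 st.py
```

```text
t 26.07 pos [570.3 -43.2 123.2] psi 0.121 j6 1.178 F [-0.1  2.9  4.8] T [ 0.407  0.071 -0.008] eff6 -0.031 w mm 43.7
```

Call:
servo_tool --pt "0 0 0 0 0 -0.02" --pt "0 0 0 0 0 0"

```text
t: 26.32
ee_pos: [570.3, -43.2, 123.2]
ee_rot: [-0.0, 0.998, 0.07, 0.001]
wrist_force: [0.1, 1.9, 5.3]
width: 0.499
```

```bash
python3 st.py
```

```text
t 26.32 pos [570.3 -43.2 123.2] psi 0.141 j6 1.158 F [0.1 1.9 5.3] T [0.439 0.07  0.009] eff6 -0.026 w mm 43.5
```

Call:
servo_tool --pt "0 0 0 0 0 -0.015" --pt "0 0 0 0 0 0"

```text
t: 26.58
ee_pos: [570.3, -43.2, 123.2]
ee_rot: [-0.0, 0.997, 0.078, 0.001]
wrist_force: [-0.1, 2.1, 6.4]
width: 0.497
```

```bash
python3 st.py
```

```text
t 26.57 pos [570.3 -43.2 123.2] psi 0.1558 j6 1.143 F [-0.1  2.1  6.4] T [ 0.433  0.043 -0.072] eff6 -0.05 w mm 43.3
```

Call:
servo_tool --pt "0 0 0 0 0 -0.015" --pt "0 0 0 0 0 0"

```text
t: 26.82
ee_pos: [570.3, -43.2, 123.2]
ee_rot: [-0.0, 0.996, 0.085, 0.001]
wrist_force: [-0.1, 2.6, 5.9]
width: 0.504
```

```bash
python3 st.py
```

```text
t 26.82 pos [570.3 -43.2 123.2] psi 0.1701 j6 1.129 F [-0.1  2.6  5.9] T [ 0.485  0.06  -0.155] eff6 -0.17 w mm 43.9
```

Call:
servo_tool --pt "0 0 0 0 0 -0.015" --pt "0 0 0 0 0 0"

```text
t: 27.08
ee_pos: [570.3, -43.2, 123.2]
ee_rot: [-0.0, 0.996, 0.092, 0.001]
wrist_force: [-0.3, 2.2, 5.4]
width: 0.502
```

```bash
python3 st.py
```

```text
t 27.07 pos [570.3 -43.2 123.2] psi 0.1842 j6 1.114 F [-0.3  2.2  5.4] T [ 0.541  0.08  -0.334] eff6 -0.326 w mm 43.7
```

Call:
servo_tool --pt "0 0 0 0 0 0.05" --pt "0 0 0 0 0 0.06" --pt "0 0 0 0 0 0.06" --pt "0 0 0 0 0 0.03" --pt "0 0 0 0 0 0"

```text
t: 27.7
ee_pos: [570.3, -43.2, 123.2]
ee_rot: [-0.0, 1.0, -0.007, 0.001]
wrist_force: [0.6, 2.9, 5.7]
width: 0.502
```

```bash
python3 st.py
```

```text
t 27.7 pos [570.3 -43.2 123.2] psi -0.014 j6 1.313 F [0.6 2.9 5.7] T [0.432 0.014 0.062] eff6 0.088 w mm 43.6
```

Call:
servo_tool --pt "0 0 0 0 0 0.03" --pt "0 0 0 0 0 0"

```text
t: 27.95
ee_pos: [570.3, -43.3, 123.2]
ee_rot: [-0.0, 1.0, -0.022, 0.001]
wrist_force: [0.6, 2.7, 5.2]
width: 0.501
```

```bash
python3 st.py
```

```text
t 27.95 pos [570.3 -43.3 123.2] psi -0.0435 j6 1.343 F [0.6 2.7 5.2] T [0.447 0.05  0.17 ] eff6 0.192 w mm 43.6
```

Call:
servo_tool --pt "0 0 0 0 0 0.02" --pt "0 0 0 0 0 0"

```text
t: 28.2
ee_pos: [570.3, -43.3, 123.2]
ee_rot: [0.0, 1.0, -0.032, 0.001]
wrist_force: [0.5, 2.2, 5.9]
width: 0.502
```

```bash
python3 st.py
```

```text
t 28.2 pos [570.3 -43.3 123.2] psi -0.0631 j6 1.363 F [0.5 2.2 5.9] T [0.462 0.029 0.256] eff6 0.249 w mm 43.7
```

Call:
servo_tool --pt "0 0 0 0 0 -0.065" --pt "0 0 0 0 0 0" --pt "0 0 0 0 0 0" --pt "0 0 -0.03 0 0 0" --pt "0 0 -0.03 0 0 0" --pt "-0.04 0.005 0 0 0 0" --pt "-0.04 0.005 0 0 0 0" --pt "-0.0405 0.005 0 0 0 0" --pt "0 0 0 0 0 -0.105" --pt "0 0 0 0 0 -0.105" --hand 0.065

```text
t: 29.45
ee_pos: [448.9, -58.8, 182.7]
ee_rot: [0.0, 0.994, 0.106, 0.0]
wrist_force: [-0.8, 0.1, -0.2]
width: 0.748
```

Call:
servo_tool --pt "0 0 0 0 0 0" --pt "0 0 0 0 0 0" --pt "0 0 0 0 0 0" --hand 0.045

```text
t: 29.82
ee_pos: [449.5, -58.5, 182.5]
ee_rot: [-0.0, 0.994, 0.105, -0.0]
wrist_force: [0.1, 0.0, 0.1]
width: 0.541
```

```bash
python3 st.py
```

```text
t 29.82 pos [449.5 -58.5 182.5] psi 0.21 j6 0.984 F [0.1 0.  0.1] T [-0.02  -0.005  0.01 ] eff6 0.007 w mm 47.0
```

Call:
servo_tool --pt "0 0 0.02 0 0 0" --pt "0 0 0.02 0 0 0" --pt "0 0 0.015 0 0 0" --pt "0 0 0.0085 0 0 0" --pt "0 0 0 0 0 0"

```text
t: 30.45
ee_pos: [449.2, -58.5, 118.7]
ee_rot: [-0.0, 0.994, 0.105, -0.001]
wrist_force: [-0.4, -0.2, 0.8]
width: 0.517
```

Call:
servo_tool --pt "0 0 0 0 0 0" --pt "0 0 0 0 0 0" --pt "0 0 0 0 0 0" --pt "0 0 0 0 0 0" --pt "0 0 0 0 0 0" --hand 0.01 --grip_force 10

```text
t: 31.08
ee_pos: [449.6, -58.6, 119.3]
ee_rot: [0.0, 0.994, 0.105, 0.0]
wrist_force: [-0.0, 1.6, 1.2]
width: 0.2
```

```bash
python3 st.py
```

```text
t 31.07 pos [449.6 -58.6 119.3] psi 0.2108 j6 0.983 F [-0.   1.6  1.2] T [ 0.099  0.021 -0.04 ] eff6 -0.005 w mm 17.4
```

Call:
servo_tool --pt "0.0001 0.0034 0 0 0 -0.045" --pt "0.0001 0.0034 0 0 0 -0.045" --pt "0.0001 0.0034 0 0 0 -0.045" --pt "0 0 0 0 0 0" --pt "0 0 0 0 0 0"

```text
t: 31.7
ee_pos: [452.4, -68.3, 119.2]
ee_rot: [0.0, 0.985, 0.172, 0.0]
wrist_force: [-0.3, 1.8, 3.2]
width: 0.201
```

```bash
python3 st.py
```

```text
t 31.7 pos [452.4 -68.3 119.2] psi 0.3452 j6 0.831 F [-0.3  1.8  3.2] T [ 0.128  0.01  -0.052] eff6 -0.018 w mm 17.5
```

Call:
servo_tool --pt "0 0 0 0 0 0" --pt "0 0 0 0 0 0" --pt "0 0 -0.03 0 0 0" --pt "0 0 -0.03 0 0 0" --pt "0 0 0 0 0 0.172" --pt "0 0 0 0 0 0.172" --pt "0.039 -0.0083 0 0 0 0" --pt "0.039 -0.0083 0 0 0 0" --pt "0.039 -0.0083 0 0 0 0" --pt "0 0 0 0 0 0" --hand 0.065

```text
t: 32.95
ee_pos: [572.0, -43.2, 178.7]
ee_rot: [0.0, 1.0, 0.002, 0.001]
wrist_force: [0.4, 0.5, -0.6]
width: 0.747
```

Call:
servo_tool --pt "0 0 0.02 0 0 0" --pt "0 0 0.02 0 0 0" --pt "0 0 0.016 0 0 0" --pt "0 0 0 0 0 0"

```text
t: 33.45
ee_pos: [567.6, -43.1, 121.7]
ee_rot: [-0.0, 1.0, 0.001, -0.002]
wrist_force: [0.2, 0.6, 0.3]
width: 0.745
```

Call:
servo_tool --pt "0 0 0 0 0 0" --pt "0 0 0 0 0 0" --pt "0 0 0 0 0 0" --pt "0 0 0 0 0 0" --hand 0.035 --grip_force 12

```text
t: 33.95
ee_pos: [569.7, -43.2, 123.7]
ee_rot: [0.0, 1.0, 0.001, 0.001]
wrist_force: [-1.3, 0.9, 3.5]
width: 0.501
```

```bash
python3 st.py
```

```text
t 33.95 pos [569.7 -43.2 123.7] psi 0.0018 j6 1.297 F [-1.3  0.9  3.5] T [0.056 0.025 0.065] eff6 0.0 w mm 43.5
```

Call:
servo_tool --pt "0 0 0 0 0 -0.03" --pt "0 0 0 0 0 0"

```text
t: 34.2
ee_pos: [569.7, -43.2, 123.7]
ee_rot: [0.0, 1.0, 0.016, 0.001]
wrist_force: [-1.0, 1.0, 5.6]
width: 0.498
```

```bash
python3 st.py
```

```text
t 34.2 pos [569.7 -43.2 123.7] psi 0.0322 j6 1.267 F [-1.   1.   5.6] T [0.166 0.027 0.049] eff6 -0.051 w mm 43.3
```

Call:
servo_tool --pt "0 0 0 0 0 -0.03" --pt "0 0 0 0 0 0"

```text
t: 34.45
ee_pos: [569.7, -43.2, 123.7]
ee_rot: [0.0, 1.0, 0.031, 0.001]
wrist_force: [-0.2, 1.1, 5.2]
width: 0.502
```

```bash
python3 st.py
```

```text
t 34.45 pos [569.7 -43.2 123.7] psi 0.0621 j6 1.237 F [-0.2  1.1  5.2] T [ 0.238  0.032 -0.029] eff6 -0.034 w mm 43.7
```

Call:
servo_tool --pt "0 0 0 0 0 -0.015" --pt "0 0 0 0 0 0"

```text
t: 34.7
ee_pos: [569.7, -43.2, 123.7]
ee_rot: [0.0, 0.999, 0.038, 0.001]
wrist_force: [-0.9, -0.1, 5.4]
width: 0.5
```

```bash
python3 st.py
```

```text
t 34.7 pos [569.7 -43.2 123.7] psi 0.0769 j6 1.222 F [-0.9 -0.1  5.4] T [0.171 0.077 0.028] eff6 -0.021 w mm 43.5
```

Call:
servo_tool --pt "0 0 0 0 0 -0.015" --pt "0 0 0 0 0 0"

```text
t: 34.95
ee_pos: [569.7, -43.2, 123.7]
ee_rot: [0.0, 0.999, 0.046, 0.001]
wrist_force: [-0.7, 0.4, 5.7]
width: 0.504
```

```bash
python3 st.py
```

```text
t 34.95 pos [569.7 -43.2 123.7] psi 0.092 j6 1.207 F [-0.7  0.4  5.7] T [0.185 0.098 0.027] eff6 -0.021 w mm 43.9
```

Call:
servo_tool --pt "0 0 0 0 0 -0.015" --pt "0 0 0 0 0 0"

```text
t: 35.2
ee_pos: [569.7, -43.2, 123.7]
ee_rot: [0.0, 0.999, 0.053, 0.001]
wrist_force: [-0.2, 0.1, 6.4]
width: 0.501
```

```bash
python3 st.py
```

```text
t 35.2 pos [569.7 -43.2 123.7] psi 0.1066 j6 1.193 F [-0.2  0.1  6.4] T [ 0.209  0.092 -0.08 ] eff6 -0.092 w mm 43.6
```

Call:
servo_tool --pt "0 0 0 0 0 -0.01" --pt "0 0 0 0 0 0"

```text
t: 35.45
ee_pos: [569.7, -43.2, 123.7]
ee_rot: [-0.0, 0.998, 0.058, 0.001]
wrist_force: [-0.5, 0.8, 5.6]
width: 0.5
```

```bash
python3 st.py
```

```text
t 35.45 pos [569.7 -43.2 123.7] psi 0.1161 j6 1.183 F [-0.5  0.8  5.6] T [ 0.274  0.063 -0.091] eff6 -0.173 w mm 43.5
```

Call:
servo_tool --pt "0 0 0 0 0 0.05" --pt "0 0 0 0 0 0.065" --pt "0 0 0 0 0 0.02" --pt "0 0 0 0 0 0"

```text
t: 35.95
ee_pos: [569.7, -43.2, 123.7]
ee_rot: [0.0, 1.0, -0.009, 0.001]
wrist_force: [-0.3, 0.6, 6.0]
width: 0.502
```

```bash
python3 st.py
```

```text
t 35.95 pos [569.7 -43.2 123.7] psi -0.0179 j6 1.317 F [-0.3  0.6  6. ] T [0.223 0.077 0.061] eff6 0.095 w mm 43.6
```

Call:
servo_tool --pt "0 0 0 0 0 0.03" --pt "0 0 0 0 0 0"

```text
t: 36.2
ee_pos: [569.7, -43.2, 123.7]
ee_rot: [0.0, 1.0, -0.024, 0.001]
wrist_force: [-0.0, 1.5, 6.3]
width: 0.499
```

```bash
python3 st.py
```

```text
t 36.2 pos [569.7 -43.2 123.7] psi -0.0474 j6 1.347 F [-0.   1.5  6.3] T [0.211 0.03  0.149] eff6 0.211 w mm 43.4
```

Call:
servo_tool --pt "0 0 0 0 0 -0.06" --pt "0 0 0 0 0 0" --pt "0 0 0 0 0 0" --pt "0 0 -0.03 0 0 0" --pt "0 0 -0.04 0 0 0" --pt "0 0 -0.04 0 0 0" --pt "-0.04 0.045 0 0 0 0" --pt "-0.04 0.045 0 0 0 0" --pt "-0.03 0.045 0 0 0 0" --pt "0 0.05 0 0 0 0" --hand 0.065

```text
t: 37.45
ee_pos: [458.8, -229.7, 233.0]
ee_rot: [-0.001, 1.0, 0.005, -0.001]
wrist_force: [0.7, -0.1, 0.1]
width: 0.75
```

Call:
servo_tool --pt "0 0.06 0 0 0 0" --pt "0 0.06 0 0 0 0" --pt "0 0.05 0 0 0 0" --pt "0 0 0 0 0 0" --pt "0 0 0 0 0 0"

```text
t: 38.08
ee_pos: [462.9, -398.7, 232.4]
ee_rot: [-0.001, 1.0, 0.006, -0.001]
wrist_force: [-0.6, 1.2, 0.4]
width: 0.746
```

```bash
python3 st.py
python3 - <<'E'
from h import *
a=np.ascontiguousarray(arm.read_camera("top")[:,:,::-1])
cv2.imwrite("pics/topf.png",cv2.resize(a[170:320,210:470],(800,462),interpolation=cv2.INTER_CUBIC))
hsv=cv2.cvtColor(a,cv2.COLOR_BGR2HSV)
m=((hsv[...,0]<6)|(hsv[...,0]>174))&(hsv[...,1]>170)&(hsv[...,2]>90)
n,l,s,ce=cv2.connectedComponentsWithStats(m.astype(np.uint8))
for i in range(1,n):
    if s[i,4]>12: print(ce[i],back("top",ce[i],141).round(1))
E
```

```text
t 38.08 pos [ 462.9 -398.7  232.4] psi 0.011 j6 0.666 F [-0.6  1.2  0.4] T [ 0.052  0.036 -0.017] eff6 0.004 w mm 64.9
[175.68586387 232.86387435] [[554.2 277.6 141. ]]
[264.89230769 285.29230769] [[451.8 100.4 141. ]]
[352.36538462 284.82692308] [[452.5 -67.2 141. ]]
[395.5 286.5] [[ 449.1 -149.5  141. ]]
[132.77894737 297.11578947] [[428.3 359.4 141. ]]
```

View pics/topf.png

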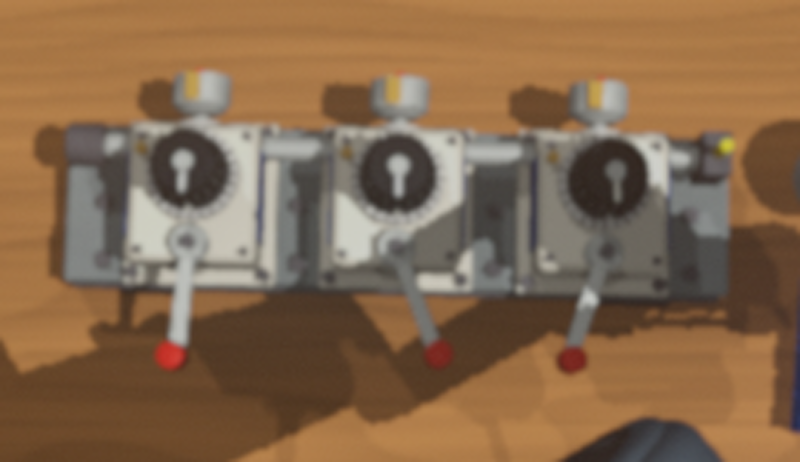

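```bash
python3 -c "
from rig import arm
print(arm.finish_job())"
```

```text
the job is handed in; nothing more can be done
None
```

The slack gearbox was the middle one. I took its free play down to about 5.8° and handed the job in at about 38 s.

- **Finding it:** I rocked all three handwheels anticlockwise, then clockwise. I kept the torque at the wheel to about 0.37 N m at most, below the 0.5 N m that drives a lever back. The middle one had about 0.37 rad (21°) of play. The left measured about 0.09 rad (5.2°) and the right about 0.065 rad (3.7°).
- **Setting it:** I swung the middle red lever to the right by about 0.57 rad and rocked again, which showed about 0.153 rad. I then swung it another 0.135 rad, and the last rocking gave about 0.10 rad.
- **Last checks:** In the final top picture the left and right knobs are within 0.8 mm of where they started, which is about the noise of the picture. The middle lever points right, and the gripper is open and clear of everything.

**What disagreed:** the right gearbox measured less than the stated 6°. Its grip may have slipped a little at the end of the clockwise push. I reckon each play figure is good to about 1°, so I aimed for 6° on the middle one and did not copy the right-hand reading.

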